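Clear the crank and start the screw of the classroom press

TASK

A nested pile of two pots stands in the way of the crank of the small screw press: lift the orange top pot off and set it upright in the middle of the green mat, leaving the white pot and everything else where they stand. Then, by its black knob, turn the crank backward (counter-clockwise from above) until you notice the screw drop into the start of its thread, turn it forward (clockwise) one full turn from there, and finish while still gripping the knob, keeping the screw started.

Things in the scene. Friction and masses are not known exactly. Their poses are not given: they have to be found in the camera images.
- top_pot: orange tapered pot: outside diameter 40 at the foot, 58 at the rim, 88 tall, wall 3, inside floor 46 above the foot, about 0.1 kg. Origin at the centre of its underside, z up. Starts nested in the white pot, underside 46 above the white one's, so its top 46 mm stand clear of the white rim; pull straight up 42 or more to free it (about 1.5 play all round).
- low_pot: white pot of the same shape and size, standing on the table beside the press; origin at the centre of its underside. Its rim (88 high) is below the crank arm (underside 113 high) and may stay; the orange pot's rim (134 high) blocks the crank's circle.
- green_mat: thin round green mat fixed on the table, 100 diameter, 3 thick; origin at the centre of its underside. The place for the orange pot.
- grey_mat: round grey mat of the same size, not used, stays empty; it may change places with the green one.
- axis (a point): point on the vertical turning axis of the screw press, at the top of the crank's hub, 127 above the table. The press (green base 130 x 104, two columns, beam, round brass threaded boss, 108 high) is fixed to the table.
- knob: black upright crank knob, gripped across: 18 diameter, 45 tall (125 to 170 above the table), origin at the centre of its underside. It spins freely on its pin, so a gripper can carry it round without turning itself. It sits 65 from the turning axis on a steel crank arm 18 wide, arm top 122 above the table. Knob and crank stay at one height while turning.
- stem_top (a point): top of the red cap (26 diameter, 7 thick) on the steel screw stem, 17 diameter, standing up through the crank's hub on the turning axis; 177 above the table at the start. The screw turns with the crank but slides freely in its hub, so the stem shows its height: it drops by 14 when the thread start is met, then goes down 10 per forward turn.
- crank (a joint): crank angle in rad, grows forward (clockwise from above). Turns easily (0.05 N m). At the start the screw rests on the flat top of its thread: forward it jams within a turn (do not force it); backward by 0.7 to 4.3 rad (varies, unmarked) it reaches the thread start and drops at once; a hard stop follows about 0.9 rad farther back. From the drop, forward it has about 1.5 turns to a hard stop.
- screw (a joint): how far the screw has come down, in m: 0 at the start, 0.014 after the drop, about 0.024 after one full forward turn from there.
- stapler: bystander, leave alone: black desk stapler 130 x 34 x 52 mm; origin at the centre of its underside.
- glue: bystander, leave alone: white glue bottle, 44 diameter, 105 tall mm; origin at the centre of its underside.
- tape_roll: bystander, leave alone: pale ring of tape lying flat, 90 diameter, 24 high mm; origin at the centre of its underside.
- tag_box: bystander, leave alone: open cardboard box 110 x 140 x 45 mm; origin at the centre of its underside.
- block: bystander, leave alone: wooden board eraser 50 x 90 x 30 mm; origin at the centre of its underside.
- pencil_cup: bystander, leave alone: blue cup with pencils, 72 diameter, 155 tall with the pencils mm; origin at the centre of its underside.
There are look-alikes about, which are no part of the job. Several things look just like the green_mat: the one meant starts farthest to the robot's right. There is more than one size of the part that bears axis; the job needs the smaller.

How it is judged:
On the way, in this order (a step that is already met when the one before it is completed fails the run):
1. the orange pot stands upright on the green mat, let go (horizontal distance between top_pot and green_mat below 0.03 m and height (world z) of top_pot below 0.008 m and angle between top_pot's own z axis and vertical below 0.1 rad and contact force between the fingers and top_pot below 0.1 N), for 0.2 s.
2. the screw, turned backward, has dropped into the start of its thread (value of joint screw between 0.012 and 0.0165 m), for 0.1 s.
At the end, for the whole second after the job is handed in: The screw is 22.3 to 25.7 mm below its start (14 mm drop, then one forward turn within a sixth), the crank still, the fingers on the knob with over 2 N; orange pot upright within 30 mm of the green mat's centre; white pot upright within 30 mm of its place (value of joint screw between 0.0223 and 0.0257 m and contact force between the fingers and knob above 2 N and velocity of joint crank between -0.1 and 0.1 rad/s and horizontal distance between top_pot and green_mat below 0.03 m and height (world z) of top_pot below 0.008 m and angle between each of top_pot, low_pot's own z axis and vertical below 0.1 rad and distance of low_pot from where it was at the start of the episode below 0.03 m); the arm keeps its last pose, push and grip.
It fails at once if the crank is forced forward past the jam before the screw has dropped (value of joint crank above 2.8 rad and value of joint screw below 0.006 m).
It fails at once if the white pot is knocked over or pushed away (distance of low_pot from where it was at the start of the episode above 0.03 m or angle between low_pot's own z axis and vertical above 0.4 rad).
It fails at once if the orange pot is tipped over (angle between top_pot's own z axis and vertical above 0.7 rad).
It fails at once if a bystander is pushed away (distance of any of stapler, glue, tape_roll, tag_box, block, pencil_cup from where it was at the start of the episode above 0.04 m).
It also fails if it takes over 72 s, if anything falls off the work surface, if the arm or the gripper's body presses on something with over 40 N, if the wrist force passes 120 N, or if a joint passes its speed limit or range.

ROBOT

A 6-joint arm with a two-finger parallel gripper is mounted at the origin on the work surface. World frame = base frame: x ahead of the robot, y to its left, z up, the work surface at z = 0. Lengths are in m, angles in rad, forces in N, time in s.
With the tool pointing down it reaches from about 0.225 to 0.725 m from the base axis. Payload 3.1 kg.
Tool frame: the origin (TCP) lies at the very end of the fingers, on their centre line; the grasp point (between the pads) lies manip.tcp_to_grasp behind it (manip.tcp_to_grasp is the distance from the TCP to the grasp point, in m); z points along the fingers, y is the line along which they close (so a half turn about z gives the same grasp; the last joint's range is limited). The gripper opens to 85 mm and grips with 20 to 120 N. Pads are 22 mm wide; open, the fingers measure 114 mm over their backs; the gripper's body (76 mm by 85 mm) begins 54 mm behind the grasp point. The pads swing forward as they close: fully open they stand 13 mm farther back than shut.
Start: joints at [-1.451, 0.048, 0.099, 1.622, 0, 1.443], TCP at [0.129, -0.509, 0.231] pointing down, gripper open.
Joint ranges: [-2.91, 2.91], [-0.99, 1.94], [-1.21, 1.42], [-2.12, 2.29], [-1.49, 1.47], [-3.14, 3.14]. Speed limits (rad/s): [2.79, 2.79, 3.14, 3.14, 3.14, 3.14].

INTERFACE

Orientations are given as a unit quaternion [x, y, z, w].
In Python, from station import manip gives the robot as it stands.
- The arm moves only by the tool apply_moves, never from a script. Its argument "targets" is a list of rows, each a list of 4 numbers: the shift along the tool's x, y, z in cm, then the turn about the tool's z in degrees. In form: [[dx, dy, dz, yaw], ...]. A call has 1 to 8 rows; each row shifts and turns the commanded pose from where the row before left it, along the tool's axes as they then stand; what a row does not reach is not made up. A row lasts 1/12 s, in which the tool goes at most 41.7 mm and 7.16 degrees, less where a joint would pass 70% of its speed; a pose out of reach is approached as far as the arm can. A call is refused whole if a number of a shift passes 4.17 or a number of a turn 7.16, either way. A call with a gripper value outside its range is refused whole. "hand" is the opening in per cent of the stroke, from 0 (shut) to 100 (fully open), set as the call begins (left out, the last holds). The fingers move at their own pace and stop on an object; "force" is the grip in N (left out, the last holds). Time passes only in rows, so rows that do not move let the fingers close. It gives the time, the measured TCP pose, the force, the opening and the grip force at its end, in the units of the state.
- manip.get_state(): the state, without advancing time (a new reading comes with each control period).
- manip.snapshot(name): name is "side" or "top" or "wrist"; returns the picture (480x640x3 uint8, blue, green, red); there is no depth.
- manip.camera_model(name): a dict with "K" (3x3 intrinsics, pixels), "k1" (the pictures are not rectified: a ray, as slopes to the right and down, at radius r is drawn at 1 + k1 r^2 times it, then the intrinsics apply), "extrinsics" (4x4, takes a point from camera to world coordinates). Camera axes: x right, y down, z forward; pixel columns grow to the right and rows downward; lengths in m; the calibration is good to about 2 mm. A picture is of the moment at which its call begins: read the wrist's pose just before it. camera_model takes no time and is no camera call; for the wrist camera it gives the pose at the moment of the call.
- manip.close_job(): hands the job in; it is judged then, once.
Trained networks look in the newest picture that a camera, given by its name, has taken for a name from the list of things; names that differ only in an ending like _2 or _b are one class to them, and where a whole thing is asked for, a point or a joint stands for the part that bears it (a point fixed in the world has none). Each returns a list of dicts, best first, with "score" (0 to 1); they miss things now and then, are a little off and sometimes report something else, mostly with a low value. They report only what shows in the picture. A call takes as long as a camera call. They do not tell look-alikes from the thing itself.
- manip.boxes_of(camera, name): "rect" ([left, top, right, bottom] in pixels, round what is visible of it).
- manip.outline_of(camera, name): "mask" (480x640 bool, what is visible of it) and "rect" ([left, top, right, bottom] in pixels, round what is visible of it).
- manip.mark_of(camera, name): "at" ([column, row] in pixels: a listed point, or the origin of a listed thing).
The state is a dict: "t": time; "qpos": joint angles; "joint_vel": joint speeds; "joint_efforts": joint torques, N m; "tcp_pos": TCP position; "ee_rot": TCP orientation; "ft_force": force on the tool from outside, world axes, zero at the start; "ft_torque": the same for the moment, N m; "grip_width": finger opening in m; "grasp_force": force on a finger pad.
Only numpy, scipy, OpenCV 4.12 (cv2) and the standard library are available. Lean on these libraries where they do the work, as an engineer would, in place of code of your own. Each camera call takes 0.05 s, during which the arm holds its last target. There are 200 camera calls.

## Working session

There is one attempt and no reset: what is moved stays moved. The work goes in short steps, Python scripts to look and compute and a tool call to move; the robot and the scene stay as the last step left them, time stands still between calls to the robot, and variables do not carry over. Pictures are saved under pics/ and viewed, at most 10 in all, crops included, and the job is handed in when it is done.

Besides the shell and the picture viewer there is one more tool, called after "Call:" by a JSON object that holds its "method" and its "body", one argument or row to a line. apply_moves: Moves the arm, as the interface text tells. Its arguments: {"type":"object","properties":{"targets":{"type":"array","items":{"type":"array","items":{"type":"number"}}},"hand":{"type":"number"},"force":{"type":"number"}},"required":["targets"]}

```bash
mkdir -p pics
cat > h.py <<'E'
import numpy as np, cv2
from station import manip
def ray(cam,px,M=None):
    M=M or manip.camera_model(cam);K=np.array(M["K"]);T=np.array(M["extrinsics"])
    d=np.array([(px[0]-K[0,2])/K[0,0],(px[1]-K[1,2])/K[1,1]]);u=d.copy()
    for _ in range(20):u=d/(1+M["k1"]*(u@u))
    return T[:3,3],T[:3,:3]@np.array([u[0],u[1],1.])
def at_z(cam,px,z,M=None):
    o,d=ray(cam,px,M);return (o+d*(z-o[2])/d[2]).round(4)
def proj(cam,p,M=None):
    M=M or manip.camera_model(cam);K=np.array(M["K"]);T=np.array(M["extrinsics"])
    c=T[:3,:3].T@(np.array(p)-T[:3,3]);u=c[:2]/c[2];u=u*(1+M["k1"]*(u@u))
    return (K[:2,:2]@u+K[:2,2]).round(1)
def tri(a,b):
    A=[];B=[]
    (o1,d1),(o2,d2)=a,b
    s=np.linalg.lstsq(np.c_[d1,-d2],o2-o1,rcond=None)[0]
    p,q=o1+s[0]*d1,o2+s[1]*d2
    return ((p+q)/2).round(4),np.linalg.norm(p-q).round(4)
E
python3 - <<'E'
from h import *
s=manip.get_state();print(s["t"],s["tcp_pos"],s["ee_rot"],s["grip_width"])
Z=dict(top_pot=.046,low_pot=0,green_mat=0,grey_mat=0,axis=.127,knob=.125,stem_top=.177,stapler=0,glue=0,tape_roll=0,tag_box=0,block=0,pencil_cup=0)
for c in("top","side"):
    cv2.imwrite(f"pics/{c}0.png",manip.snapshot(c))
    M=manip.camera_model(c);print(c,np.array(M["extrinsics"])[:3,3])
    for n in Z:
        for r in manip.mark_of(c,n)[:4]:
            if r["score"]>.2: print(n,round(r["score"],2),np.round(r["at"]),at_z(c,r["at"],Z[n],M))
E
```

```text
0.0 [ 0.12867226 -0.508356    0.23012091] [ 9.92334972e-01  1.23571522e-01  2.09942048e-06 -1.17535356e-03] 0.08501432142157475
top [ 0.37571476 -0.06838113  1.20061668]
top_pot 0.94 [301. 234.] [ 0.5225 -0.012   0.046 ]
top_pot 0.61 [181. 169.] [0.6731 0.2816 0.046 ]
low_pot 0.49 [292. 234.] [0.5262 0.0136 0.    ]
green_mat 0.9 [348. 283.] [ 0.4098 -0.1253  0.    ]
green_mat 0.81 [402. 264.] [ 0.4585 -0.2563  0.    ]
grey_mat 0.95 [411. 209.] [ 0.595 -0.277  0.   ]
axis 0.93 [254. 218.] [0.5454 0.088  0.127 ]
axis 0.64 [437. 374.] [ 0.2141 -0.3133  0.127 ]
axis 0.27 [270. 144.] [0.7136 0.0598 0.127 ]
knob 0.53 [227. 210.] [0.563  0.1498 0.125 ]
knob 0.47 [392. 370.] [ 0.2228 -0.2167  0.125 ]
stem_top 0.59 [251. 216.] [0.5421 0.0872 0.177 ]
stem_top 0.57 [445. 384.] [ 0.2016 -0.3183  0.177 ]
stapler 0.61 [174. 291.] [0.3831 0.2986 0.    ]
glue 0.81 [155. 218.] [0.5603 0.3538 0.    ]
tape_roll 0.97 [370. 136.] [ 0.7782 -0.1742  0.    ]
tape_roll 0.24 [410. 208.] [ 0.5961 -0.2743  0.    ]
tag_box 0.64 [229. 210.] [0.5826 0.1693 0.    ]
tag_box 0.61 [270. 143.] [0.7559 0.0746 0.    ]
pe
[... 616 characters left out ...]
 0.203  -0.2707  0.127 ]
axis 0.59 [340. 196.] [0.5547 0.0841 0.127 ]
axis 0.22 [387. 430.] [ 0.5985 -0.5022  0.127 ]
knob 0.82 [190. 284.] [ 0.2289 -0.1695  0.125 ]
knob 0.46 [340. 179.] [0.5585 0.1484 0.125 ]
knob 0.24 [336. 196.] [0.5453 0.0894 0.125 ]
stem_top 0.87 [341. 185.] [0.5546 0.0694 0.177 ]
stem_top 0.57 [165. 296.] [ 0.1979 -0.2393  0.177 ]
stapler 0.6 [270. 183.] [0.3764 0.2867 0.    ]
glue 0.67 [335. 166.] [0.5596 0.3553 0.    ]
tape_roll 0.95 [441. 310.] [ 0.7717 -0.1626  0.    ]
tag_box 0.87 [418. 233.] [0.7578 0.0798 0.    ]
block 0.94 [382. 177.] [0.6901 0.3023 0.    ]
pencil_cup 0.96 [384. 430.] [ 0.6119 -0.4433  0.    ]
pencil_cup 0.31 [338. 194.] [0.5617 0.233  0.    ]
```

```bash
python3 -c "from station import manip;print(manip.tcp_to_grasp)"
```

```text
0.0187
```

View pics/top0.png

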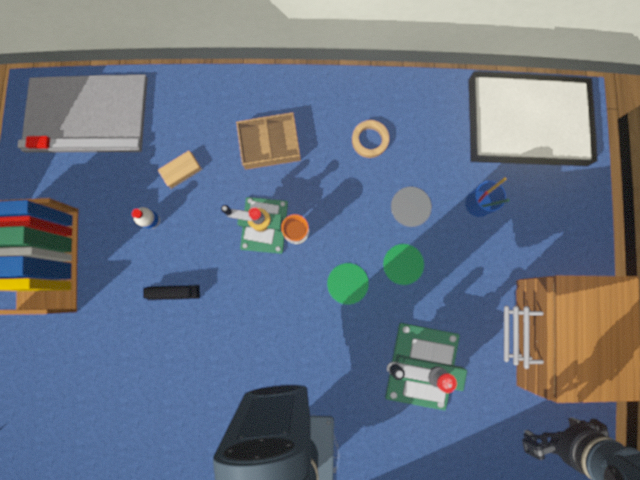

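View pics/side0.png

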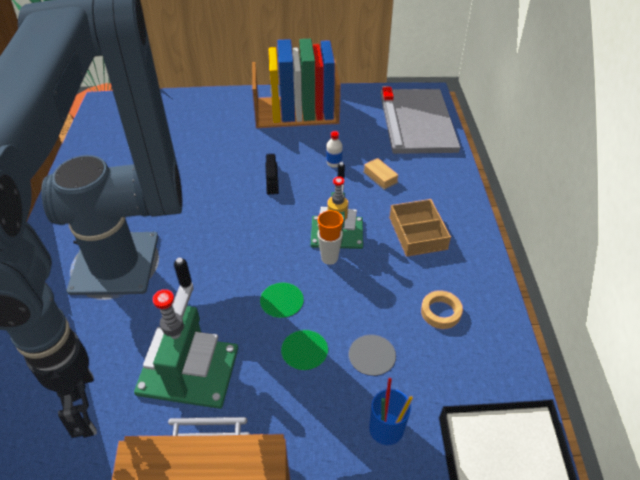

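Candidates in the top picture: presses at (254,218), small, and (437,374), large. Green mats at (404,264), farthest to the right (y≈-0.25), and (348,283). Only one orange pot, at (296,229). I choose the small press, the mat at (404,264) and that pot, and check this in one close crop.

Run:
```python
from h import *
t=cv2.imread("pics/top0.png");s=cv2.imread("pics/side0.png")
a=cv2.resize(t[180:280,200:330],None,fx=3,fy=3,interpolation=cv2.INTER_CUBIC)
b=cv2.resize(s[150:275,290:390],None,fx=3,fy=3,interpolation=cv2.INTER_CUBIC)
H=max(a.shape[0],b.shape[0]);f=lambda i:np.pad(i,((0,H-i.shape[0]),(0,0),(0,0)))
cv2.imwrite("pics/crop.png",np.hstack([f(a),f(b)]))
for c in("top","side"):
    im=manip.snapshot(c)
    hs=cv2.cvtColor(im,cv2.COLOR_BGR2HSV)
    for n in("top_pot","green_mat","knob","stem_top","low_pot"):
        for r in manip.outline_of(c,n)[:2]:
            m=r["mask"];y,x=np.nonzero(m);(cx,cy),_,_=cv2.minAreaRect(np.c_[x,y].astype(np.float32))
            print(c,n,round(r["score"],2),np.round(r["rect"]),"cen",x.mean().round(1),y.mean().round(1),m.sum(), at_z(c,(x.mean(),y.mean()),{"green_mat":.003,"top_pot":.134,"knob":.148,"stem_top":.177,"low_pot":.088}[n]))
    x0,y0,x1,y1=(235,195,275,230) if c=="top" else (325,170,355,205)
    h=hs[y0:y1,x0:x1];m=((h[...,0]<5)|(h[...,0]>172))&(h[...,1]>150)
    y,x=np.nonzero(m);print(c,"red",x.mean()+x0,y.mean()+y0,m.sum())
M=manip.camera_model("wrist");print(np.array(M["K"]),np.array(M["extrinsics"]).round(3))
```

```text
top top_pot 0.68 [286. 216. 309. 242.] cen 294.1 228.1 519 [ 5.233e-01 -3.000e-04  1.340e-01]
top green_mat 0.82 [383. 244. 428. 283.] cen 403.3 263.6 1259 [ 0.4596 -0.2577  0.003 ]
top green_mat 0.7 [328. 262. 370. 304.] cen 347.3 283.5 1331 [ 0.4094 -0.123   0.003 ]
top knob 0.63 [222. 207. 232. 213.] cen 227.6 211.7 30 [0.5545 0.1432 0.148 ]
top knob 0.51 [389. 368. 404. 381.] cen 394.9 369.9 105 [ 0.2259 -0.2189  0.148 ]
top stem_top 0.69 [222. 203. 231. 217.] cen 227.1 210.7 62 [0.5517 0.1386 0.177 ]
top stem_top 0.64 [242. 206. 279. 244.] cen 259.7 222.2 636 [0.5285 0.0691 0.177 ]
top low_pot 0.66 [243. 205. 278. 245.] cen 259.8 222.9 645 [0.54   0.0807 0.088 ]
top low_pot 0.44 [286. 233. 309. 246.] cen 298.9 240.5 49 [ 0.5016 -0.0087  0.088 ]
top red 254.6451612903226 213.25806451612902 93
side top_pot 0.68 [314. 211. 341. 239.] cen 329.6 224.9 603 [ 0.525  -0.0168  0.134 ]
side top_pot 0.16 [316. 229. 344. 266.] cen 329.0 249.4 511 [ 0.52   -0.0907  0.134 ]
side green_mat 0.88 [256. 282. 304. 317.] cen 281.3 299.9 1187 [ 0.4117 -0.1224  0.003 ]
side green_mat 0.69 [277. 328. 
[... 165 characters left out ...]
 344. 179.] cen 341.2 170.4 103 [0.5615 0.1549 0.148 ]
side stem_top 0.78 [141. 288. 216. 378.] cen 181.7 339.4 2017 [ 0.2425 -0.3399  0.177 ]
side stem_top 0.65 [322. 179. 357. 231.] cen 343.0 204.1 375 [0.5551 0.004  0.177 ]
side low_pot 0.84 [317. 236. 349. 266.] cen 329.8 250.4 432 [ 0.5244 -0.052   0.088 ]
side low_pot 0.65 [424. 292. 458. 328.] cen 441.2 309.7 1028 [ 0.7465 -0.2263  0.088 ]
side red 338.3174603174603 180.79365079365078 63
[[401.19108374   0.         320.92140233]
 [  0.         401.19108374 240.23048129]
 [  0.           0.           1.        ]] [[ 0.246 -0.935 -0.258  0.195]
 [-0.969 -0.237 -0.065 -0.492]
 [ 0.     0.266 -0.964  0.375]
 [ 0.     0.     0.     1.   ]]
```

View pics/crop.png

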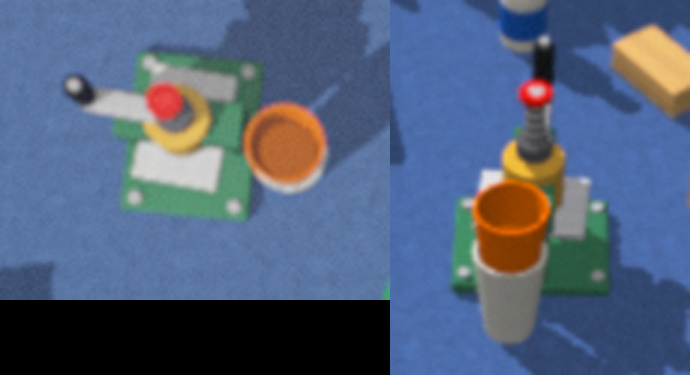

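The crop shows the small press with its crank to the left. The knob top is near top (225,209), the red cap near (255,213), and the orange rim centre near top (295,228) and side (330,220). The orange pot is nested in the white one, and the choice holds.

Run:
```python
from h import *
P=dict(cap=((254.8,213.5),(338.3,180.8),.177),rim=((295,227.7),(330.3,220),.134),knobtop=((225,208.7),(341,164.5),.170),mat=((403.3,263.6),(304.2,349.5),.003))
for n,(a,b,z) in P.items(): print(n,tri(ray("top",a),ray("side",b)),at_z("top",a,z),at_z("side",b,z))
```

```text
cap (array([0.5477, 0.0798, 0.1794]), np.float64(0.0029)) [0.5466 0.08   0.177 ] [0.5494 0.0829 0.177 ]
rim (array([ 0.5257, -0.002 ,  0.1343]), np.float64(0.0032)) [ 0.5241 -0.0021  0.134 ] [ 0.5273 -0.0013  0.134 ]
knobtop (array([0.5579, 0.1436, 0.1752]), np.float64(0.0034)) [0.5571 0.1445 0.17  ] [0.5601 0.1505 0.17  ]
mat (array([ 0.4604, -0.2575,  0.0043]), np.float64(0.0015)) [ 0.4597 -0.2578  0.003 ] [ 0.4612 -0.2566  0.003 ]
```

Call:
{"method": "apply_moves", "body": {
  "targets": [
    [0,0,-1,-7],
    [0,0,-1,-7],
    [0,0,-1,-7],
    [0,0,0,-7],
    [0,0,0,-7],
    [0,0,0,-7],
    [0,0,0,-7],
    [0,0,0,-7]
  ],
  "hand": 100,
  "force": 30
}}

```text
t: 2.67
tcp_pos: [0.1288, -0.509, 0.2614]
ee_rot: [0.816, 0.577, -0.0, 0.0]
ft_force: [-0.5, -0.3, -0.4]
grip_width: 0.0851
grasp_force: 0.0
```

Call:
{"method": "apply_moves", "body": {
  "targets": [
    [0,0,0,-7],
    [0,0,0,-7],
    [0,0,0,-6]
  ]
}}

```text
t: 2.92
tcp_pos: [0.1288, -0.509, 0.2613]
ee_rot: [0.704, 0.71, -0.0, 0.0]
ft_force: [0.4, -0.2, -0.2]
grip_width: 0.0855
grasp_force: 0.0
```

Call:
{"method": "apply_moves", "body": {
  "targets": [
    [0,0,-3.5,0],
    [0,0,-3.5,0],
    [0,0,-3.5,0],
    [0,0,-3.5,0],
    [2.9,2.3,0,0],
    [2.9,2.3,0,0],
    [2.9,2.3,0,0],
    [2.9,2.3,0,0]
  ]
}}

```text
t: 3.58
tcp_pos: [0.2211, -0.392, 0.4017]
ee_rot: [0.706, 0.708, -0.0, 0.001]
ft_force: [1.2, -1.1, -0.7]
grip_width: 0.0855
grasp_force: 0.0
```

Call:
{"method": "apply_moves", "body": {
  "targets": [
    [2.9,2.3,0,0],
    [2.9,2.3,0,0],
    [2.9,2.3,0,0],
    [2.9,2.3,0,0],
    [2.9,2.3,0,0],
    [2.9,2.3,0,0],
    [2.9,2.3,0,0],
    [2.9,2.3,0,0]
  ]
}}

```text
t: 4.25
tcp_pos: [0.4043, -0.1583, 0.4016]
ee_rot: [0.706, 0.708, 0.0, 0.001]
ft_force: [0.6, -1.1, -0.6]
grip_width: 0.0853
grasp_force: 0.0
```

Call:
{"method": "apply_moves", "body": {
  "targets": [
    [2.9,2.3,0,0],
    [2.9,2.3,1,0],
    [2.9,2.3,3.5,0],
    [2.9,2.3,3.5,0],
    [0,0,3.5,0],
    [0,0,2,0],
    [0,0,0,0]
  ]
}}

```text
t: 4.83
tcp_pos: [0.4841, -0.0528, 0.2726]
ee_rot: [0.705, 0.709, -0.003, -0.005]
ft_force: [-0.5, -0.3, -0.6]
grip_width: 0.0852
grasp_force: 0.0
```

Run:
```python
from h import *
M=manip.camera_model("wrist");im=manip.snapshot("wrist");cv2.imwrite("pics/w1.png",im)
s=manip.get_state();print(s["tcp_pos"],s["ee_rot"],s["qpos"])
for n,z in(("top_pot",.134),("knob",.147),("stem_top",.177)):
    for r in manip.outline_of("wrist",n)[:1]:
        print(n,r["score"],r["rect"])
for n,p in dict(rim=(.5257,-.002,.134),cap=(.548,.081,.177),knob=(.5585,.146,.17)).items(): print(n,proj("wrist",p,M))
hs=cv2.cvtColor(im,cv2.COLOR_BGR2HSV);m=((hs[...,0]>5)&(hs[...,0]<18)&(hs[...,1]>150)).astype(np.uint8)
c=max(cv2.findContours(m,0,1)[0],key=cv2.contourArea);print(cv2.boundingRect(c),cv2.contourArea(c))
```

```text
[ 0.48516702 -0.05351107  0.27603929] [ 0.70561041  0.70859229 -0.0017166  -0.00282433] [-2.47298733e-01 -2.43689578e-02  1.15732969e-01  1.71750809e+00
 -6.70080182e-05  1.31928077e+00]
top_pot 0.71 [343.6, 112.0, 427.4, 196.4]
stem_top 0.63 [343.2, 0.3, 469.8, 95.0]
rim [382.9 155.4]
cap [443.6   0. ]
knob [ 472.4 -142.2]
(344, 108, 83, 87) 5389.0
```

View pics/w1.png

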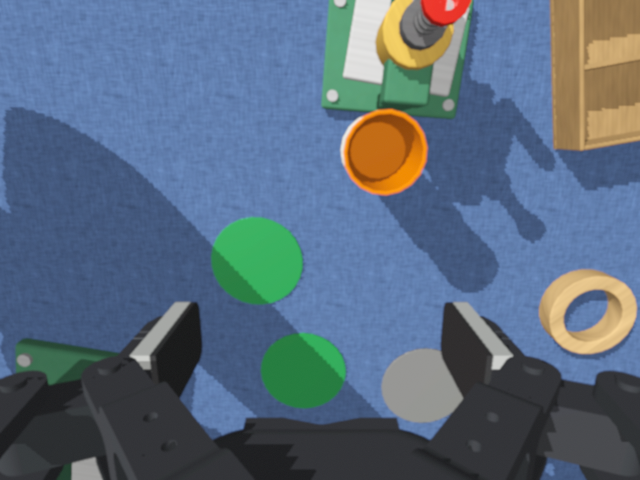

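The wrist view shows the orange rim centred at (385,152), about 2 mm from the triangulated point, so the pot is near (0.527, 0.000). The press beam lies beyond it, and the space on both sides in x is free.

Call:
{"method": "apply_moves", "body": {
  "targets": [
    [2.0,1.6,0,0],
    [2.0,1.6,0,0],
    [1.35,1.0,0,0],
    [0,0,0,0],
    [0,0,0,0]
  ]
}}

```text
t: 5.45
tcp_pos: [0.5298, -0.0008, 0.2814]
ee_rot: [0.706, 0.709, 0.001, 0.002]
ft_force: [-0.1, -0.8, 0.0]
grip_width: 0.0854
grasp_force: 0.0
```

Call:
{"method": "apply_moves", "body": {
  "targets": [
    [0.1,-0.3,2.5,0],
    [0,0,3,0],
    [0,0,3,0],
    [0,0,3,0],
    [0,0,3,0],
    [0,0,2.5,0],
    [0,0,1.5,0],
    [0,0,0,0]
  ]
}}

```text
t: 6.12
tcp_pos: [0.5227, -0.0006, 0.0909]
ee_rot: [0.707, 0.708, -0.002, -0.002]
ft_force: [-0.9, -0.3, -0.1]
grip_width: 0.0852
grasp_force: 0.0
```

Call:
{"method": "apply_moves", "body": {
  "targets": [
    [0,0,0,0],
    [0,0,0,0],
    [0,0,0,0],
    [0,0,0,0],
    [0,0,0,0],
    [0,0,0,0],
    [0,0,0,0],
    [0,0,0,0]
  ],
  "hand": 0,
  "force": 25
}}

```text
t: 6.78
tcp_pos: [0.5277, -0.0, 0.0971]
ee_rot: [0.706, 0.708, 0.002, 0.002]
ft_force: [-0.3, -0.8, 6.8]
grip_width: 0.0559
grasp_force: 26.6
```

Call:
{"method": "apply_moves", "body": {
  "targets": [
    [0,0,-0.5,0],
    [0,0,-1,0],
    [0,0,-1,0],
    [0,0,-1,0],
    [0,0,-1,0],
    [0,0,-1,0],
    [0,0,-1,0],
    [0,0,-1.5,0]
  ]
}}

```text
t: 7.45
tcp_pos: [0.525, 0.0004, 0.1742]
ee_rot: [0.706, 0.708, -0.001, -0.001]
ft_force: [0.6, 0.0, -0.6]
grip_width: 0.056
grasp_force: 26.8
```

Call:
{"method": "apply_moves", "body": {
  "targets": [
    [0,0,-1.5,0],
    [0,0,-1.5,0],
    [0,0,-1.5,0],
    [0,0,0,0],
    [0,0,0,0]
  ]
}}

```text
t: 7.87
tcp_pos: [0.5264, 0.0002, 0.2204]
ee_rot: [0.706, 0.708, 0.001, 0.001]
ft_force: [-0.0, -0.2, -1.5]
grip_width: 0.0562
grasp_force: 26.8
```

Run:
```python
from h import *
a=manip.snapshot("side");b=manip.snapshot("wrist")
cv2.imwrite("pics/l.png",np.hstack([cv2.resize(a[130:330,230:480],None,fx=1.6,fy=1.6),cv2.resize(b,(400,300))[:,:][:320]if 0 else cv2.resize(b,(400,320))]))
```

```text
(no output)
```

View pics/l.png

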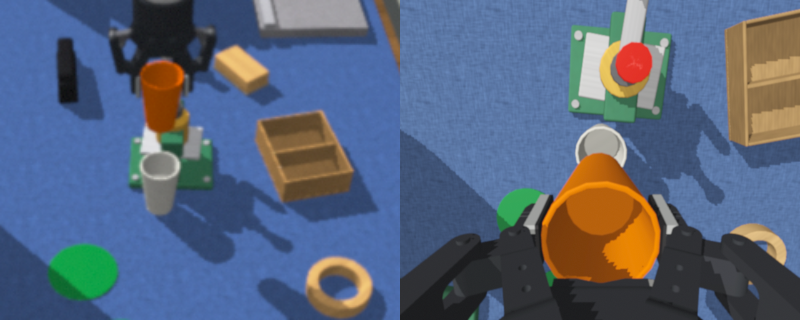

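The orange pot is free and upright in the grip. The white pot stands where it was.

Call:
{"method": "apply_moves", "body": {
  "targets": [
    [-2,-0.5,0,0],
    [-3,-0.8,0,0],
    [-3,-0.8,0,0],
    [-3,-0.8,0,0],
    [-3,-0.8,0,0],
    [-3,-0.8,0,0],
    [-3,-0.8,0,0],
    [-3,-0.8,0,0]
  ]
}}

```text
t: 8.63
tcp_pos: [0.4641, -0.2307, 0.2174]
ee_rot: [0.706, 0.708, -0.0, -0.001]
ft_force: [0.8, -1.1, -0.1]
grip_width: 0.0558
grasp_force: 26.9
```

Call:
{"method": "apply_moves", "body": {
  "targets": [
    [-2,-0.4,0,0],
    [-0.8,-0.1,1,0],
    [0,0,2.5,0],
    [0,0,2.5,0],
    [0,0,2.5,0],
    [0,0,1.5,0],
    [0,0,0,0],
    [0,0,0,0]
  ]
}}

```text
t: 9.3
tcp_pos: [0.4591, -0.2561, 0.1166]
ee_rot: [0.706, 0.709, -0.0, -0.003]
ft_force: [0.2, -0.3, -1.2]
grip_width: 0.0557
grasp_force: 27.0
```

Call:
{"method": "apply_moves", "body": {
  "targets": [
    [0,0,0,0],
    [0,0,0,0]
  ]
}}

```text
t: 9.47
tcp_pos: [0.4615, -0.2582, 0.1206]
ee_rot: [0.706, 0.708, 0.0, 0.001]
ft_force: [1.2, 0.5, -0.5]
grip_width: 0.0564
grasp_force: 27.0
```

Call:
{"method": "apply_moves", "body": {
  "targets": [
    [0,0,2,0],
    [0,0,2,0],
    [0,0,1.3,0],
    [0,0,0.5,0],
    [0,0,0.3,0],
    [0,0,0.3,0],
    [0,0,0,0],
    [0,0,0,0]
  ]
}}

```text
t: 10.13
tcp_pos: [0.4612, -0.2584, 0.0563]
ee_rot: [0.706, 0.708, 0.0, 0.001]
ft_force: [0.5, 0.3, -0.2]
grip_width: 0.056
grasp_force: 27.0
```

Call:
{"method": "apply_moves", "body": {
  "targets": [
    [0,0,0.2,0],
    [0,0,0,0],
    [0,0,0,0]
  ]
}}

```text
t: 10.38
tcp_pos: [0.4614, -0.2584, 0.0542]
ee_rot: [0.706, 0.708, 0.0, 0.001]
ft_force: [0.6, -0.2, 1.7]
grip_width: 0.0558
grasp_force: 27.1
```

Call:
{"method": "apply_moves", "body": {
  "targets": [
    [0,0,0,0],
    [0,0,0,0],
    [0,0,0,0],
    [0,0,0,0],
    [0,0,0,0],
    [0,0,0,0]
  ],
  "hand": 100
}}

```text
t: 10.88
tcp_pos: [0.4604, -0.2578, 0.0529]
ee_rot: [0.706, 0.708, -0.0, -0.0]
ft_force: [-0.1, 0.3, 0.1]
grip_width: 0.0858
grasp_force: 0.0
```

Call:
{"method": "apply_moves", "body": {
  "targets": [
    [0,0,-1,0],
    [0,0,-2,0],
    [0,0,-3,0],
    [0,0,-3,0],
    [0,0,-3.5,0],
    [0,0,-3.5,0],
    [0,0,-3.5,0],
    [0,0,0,0]
  ]
}}

```text
t: 11.55
tcp_pos: [0.4632, -0.2599, 0.2579]
ee_rot: [0.706, 0.708, 0.001, 0.008]
ft_force: [0.3, -0.3, 0.7]
grip_width: 0.0855
grasp_force: 0.0
```

Run:
```python
from h import *
a=manip.snapshot("side");b=manip.snapshot("wrist");s=manip.get_state();print(s["tcp_pos"],s["grip_width"])
cv2.imwrite("pics/p.png",np.hstack([cv2.resize(a[130:390,230:480],(308,320)),cv2.resize(b,(427,320))]))
```

```text
[ 0.46167658 -0.25869622  0.25135791] 0.08560603443867468
```

View pics/p.png

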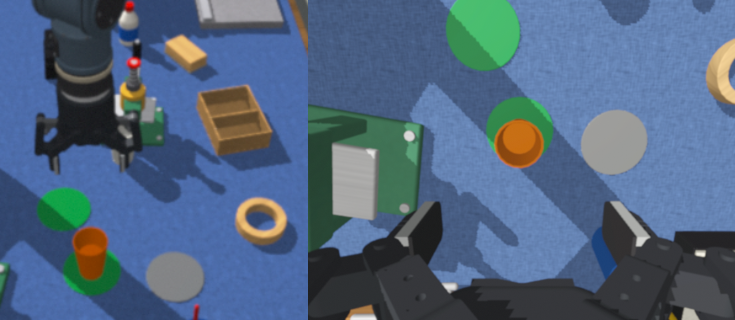

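The orange pot stands upright on the right-hand green mat, let go. Next is the knob, with a look from the wrist camera on the way.

Call:
{"method": "apply_moves", "body": {
  "targets": [
    [2,0.6,0,0],
    [3.3,0.9,0,0],
    [3.3,0.9,0,0],
    [3.3,0.9,0,0],
    [3.3,0.9,0,0],
    [3.3,0.9,0,0],
    [3.3,0.9,0,0],
    [3.3,0.9,0,0]
  ],
  "hand": 60
}}

```text
t: 12.32
tcp_pos: [0.5278, -0.0049, 0.2462]
ee_rot: [0.706, 0.708, -0.001, -0.001]
ft_force: [0.2, -0.2, -0.9]
grip_width: 0.0511
grasp_force: 0.0
```

Call:
{"method": "apply_moves", "body": {
  "targets": [
    [3.3,0.9,0,0],
    [3.3,0.9,0,0],
    [1.2,0.4,0,0],
    [0,0,0,0],
    [0,0,0,0],
    [0,0,0,0]
  ]
}}

```text
t: 12.82
tcp_pos: [0.5498, 0.0704, 0.2472]
ee_rot: [0.706, 0.708, -0.001, -0.0]
ft_force: [-0.1, -1.0, 0.5]
grip_width: 0.051
grasp_force: 0.0
```

Run:
```python
from h import *
M=manip.camera_model("wrist");im=manip.snapshot("wrist");s=manip.get_state();print(s["tcp_pos"],s["grip_width"])
cv2.imwrite("pics/k.png",im)
for n,p in dict(cap=(.548,.081,.177),knob=(.5585,.146,.17)).items(): print(n,proj("wrist",p,M))
for r in manip.outline_of("wrist","knob")[:3]: print(r["score"],r["rect"])
```

```text
[0.54990096 0.07009533 0.24748698] 0.05142535302569494
cap [316.5 236. ]
knob [336.7 112.9]
```

View pics/k.png

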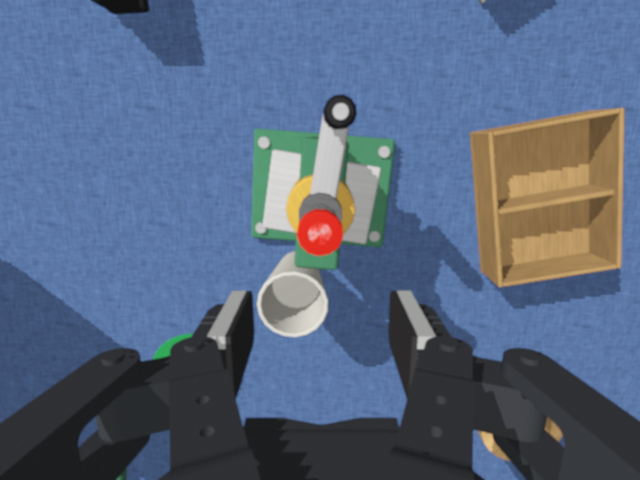

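The wrist view shows the knob top at (340,111) and the cap at (320,232). Both are about 2 mm off the estimate in x, so the knob is at (0.5605, 0.147) and the axis at (0.550, 0.083), radius 65 mm as it must be.

Call:
{"method": "apply_moves", "body": {
  "targets": [
    [2.5,0.4,0,0],
    [2.7,0.4,0,0],
    [2.5,0.3,0,0],
    [0,0,2,0],
    [0,0,3,0],
    [0,0,0,0],
    [0,0,0,0],
    [0,0,0,0]
  ]
}}

```text
t: 13.58
tcp_pos: [0.5615, 0.1475, 0.1994]
ee_rot: [0.706, 0.708, 0.0, 0.0]
ft_force: [0.3, 0.4, 0.4]
grip_width: 0.051
grasp_force: 0.0
```

Call:
{"method": "apply_moves", "body": {
  "targets": [
    [0,-0.1,2.5,0],
    [0,0,2,0],
    [0,0,1.5,0],
    [0,0,0.8,0],
    [0,0,0,0],
    [0,0,0,0]
  ]
}}

```text
t: 14.08
tcp_pos: [0.5612, 0.1482, 0.1319]
ee_rot: [0.706, 0.708, 0.001, 0.001]
ft_force: [-0.5, 0.1, -0.7]
grip_width: 0.0514
grasp_force: 0.0
```

Call:
{"method": "apply_moves", "body": {
  "targets": [
    [0,0,0,0],
    [0,0,0,0],
    [0,0,0,0],
    [0,0,0,0],
    [0,0,0,0],
    [0,0,0,0],
    [0,0,0,0]
  ],
  "hand": 0,
  "force": 25
}}

```text
t: 14.67
tcp_pos: [0.5611, 0.1486, 0.1318]
ee_rot: [0.706, 0.708, 0.001, 0.001]
ft_force: [-0.5, 0.4, 5.9]
grip_width: 0.0177
grasp_force: 26.7
```

```bash
cat >> h.py <<'E'
A=np.array([.550,.083])
def red(c):
    im=manip.snapshot(c);hs=cv2.cvtColor(im,cv2.COLOR_BGR2HSV)
    m=(((hs[...,0]<5)|(hs[...,0]>172))&(hs[...,1]>150)).astype(np.uint8)
    x0,y0,x1,y1=(322,165,358,210) if c=="side" else (0,0,640,480)
    M=manip.camera_model(c)
    if c=="wrist":
        p=proj(c,[*A,.17],M).astype(int);x0,x1=max(p[0]-90,0),p[0]+90;y0,y1=max(p[1]-90,0),p[1]+90
    s=m[y0:y1,x0:x1]
    if s.sum()<15: return c,"none",im
    k,l,st,ce=cv2.connectedComponentsWithStats(s);i=1+st[1:,4].argmax()
    ctr=ce[i]+[x0,y0];o,d=ray(c,ctr,M)
    if c=="side": z=o[2]+d[2]*((A[1]-o[1])/d[1])
    else:
        w=st[i,2];z=o[2]-np.array(M["K"])[0,0]*.026/w  # rough, by size
    return c,ctr.round(2),st[i].tolist(),"z~",round(float(z),4),im
def rep():
    s=manip.get_state();v=s["tcp_pos"][:2]-A
    print("t",round(s["t"],2),"knob ang",np.degrees(np.arctan2(v[1],v[0])).round(1),"r",np.hypot(*v).round(4),"z",s["tcp_pos"][2].round(4),"grip",round(float(s["grip_width"]),4),"F",np.round(s["ft_force"],1))
    for c in("side","wrist"): print(*red(c)[:-1])
E
python3 -c "from h import *;rep()"
```

```text
t 14.67 knob ang 80.4 r 0.0665 z 0.1318 grip 0.0177 F [-0.5  0.4  5.9]
side [338.49 180.64] [11, 11, 11, 10, 76] z~ 0.1774
wrist none
```

Run:
```python
import numpy as np
for k in range(32):
    a=np.radians(80.4+10*k);b=a+np.radians(10)
    print(round(80.4+10*k),"->[%.2f, %.2f]"%(6.5*(np.sin(b)-np.sin(a)),6.5*(np.cos(b)-np.cos(a))),end=" ")
```

```text
80 ->[0.09, -1.13] 90 ->[-0.11, -1.13] 100 ->[-0.30, -1.09] 110 ->[-0.49, -1.02] 120 ->[-0.66, -0.92] 130 ->[-0.81, -0.80] 140 ->[-0.93, -0.64] 150 ->[-1.03, -0.47] 160 ->[-1.10, -0.29] 170 ->[-1.13, -0.09] 180 ->[-1.13, 0.11] 190 ->[-1.09, 0.30] 200 ->[-1.02, 0.49] 210 ->[-0.92, 0.66] 220 ->[-0.80, 0.81] 230 ->[-0.64, 0.93] 240 ->[-0.47, 1.03] 250 ->[-0.29, 1.10] 260 ->[-0.09, 1.13] 270 ->[0.11, 1.13] 280 ->[0.30, 1.09] 290 ->[0.49, 1.02] 300 ->[0.66, 0.92] 310 ->[0.81, 0.80] 320 ->[0.93, 0.64] 330 ->[1.03, 0.47] 340 ->[1.10, 0.29] 350 ->[1.13, 0.09] 360 ->[1.13, -0.11] 370 ->[1.09, -0.30] 380 ->[1.02, -0.49] 390 ->[0.92, -0.66]
```

Call:
{"method": "apply_moves", "body": {
  "targets": [
    [0.0,-1.1,0,0],
    [-0.2,-1.1,0,0],
    [0,0,0,0],
    [0,0,0,0]
  ]
}}

```text
t: 15.1
tcp_pos: [0.5378, 0.1487, 0.1318]
ee_rot: [0.705, 0.709, 0.002, -0.001]
ft_force: [-2.2, 3.8, 6.9]
grip_width: 0.0171
grasp_force: 26.8
```

```bash
cd .;python3 -c "from h import *;rep()"
```

```text
t 15.1 knob ang 100.5 r 0.0668 z 0.1318 grip 0.0171 F [-2.2  3.8  6.9]
side [337.12 181.05] [10, 12, 11, 9, 60] z~ 0.1763
wrist none
```

Call:
{"method": "apply_moves", "body": {
  "targets": [
    [-0.3,-1.1,0,0],
    [-0.5,-1.0,0,0],
    [0,0,0,0],
    [0,0,0,0]
  ]
}}

```text
t: 15.53
tcp_pos: [0.5159, 0.1407, 0.1318]
ee_rot: [0.705, 0.709, 0.002, -0.002]
ft_force: [-4.5, 5.5, 7.2]
grip_width: 0.0174
grasp_force: 27.0
```

```bash
cd .;python3 -c "from h import *;rep()"
```

```text
t 15.53 knob ang 120.6 r 0.067 z 0.1318 grip 0.0174 F [-4.5  5.5  7.2]
side [338.18 181.57] [12, 13, 10, 8, 56] z~ 0.1746
wrist none
```

Call:
{"method": "apply_moves", "body": {
  "targets": [
    [-0.7,-0.9,0,0],
    [-0.8,-0.8,0,0],
    [0,0,0,0],
    [0,0,0,0]
  ]
}}

```text
t: 15.97
tcp_pos: [0.4981, 0.1251, 0.1318]
ee_rot: [0.705, 0.709, 0.001, -0.002]
ft_force: [-7.2, 3.8, 9.8]
grip_width: 0.0175
grasp_force: 27.2
```

```bash
cd .;python3 -c "from h import *;rep()"
```

```text
t 15.97 knob ang 141.0 r 0.0668 z 0.1318 grip 0.0175 F [-7.2  3.8  9.8]
side [337.81 182.09] [12, 13, 9, 8, 43] z~ 0.173
wrist none
```

Call:
{"method": "apply_moves", "body": {
  "targets": [
    [-0.9,-0.6,0,0],
    [-1.0,-0.5,0,0],
    [0,0,0,0],
    [0,0,0,0]
  ]
}}

```text
t: 16.4
tcp_pos: [0.4871, 0.1047, 0.1317]
ee_rot: [0.706, 0.708, -0.001, -0.001]
ft_force: [-7.5, 1.1, 10.3]
grip_width: 0.0174
grasp_force: 27.2
```

```bash
cd .;python3 - <<'E'
from h import *
rep()
a=red("side")[-1];b=red("wrist")[-1]
cv2.imwrite("pics/m.png",np.hstack([cv2.resize(a[150:250,280:400],(384,320),interpolation=2),cv2.resize(b,(400,320))]))
E
```

```text
t 16.4 knob ang 161.0 r 0.0665 z 0.1317 grip 0.0174 F [-7.5  1.1 10.3]
side [338.19 181.51] [12, 13, 10, 8, 53] z~ 0.1748
wrist [492.99 422.04] [54, 74, 20, 24, 272] z~ -0.246
```

View pics/m.png

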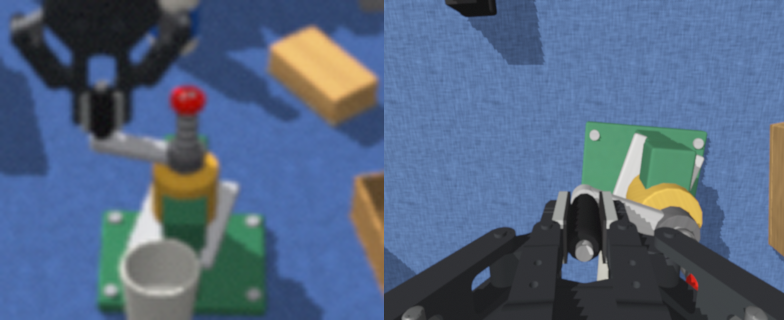

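The side crop shows the cap still high, clear of the gripper and only shaded. The screw has not dropped yet.

Call:
{"method": "apply_moves", "body": {
  "targets": [
    [-1.1,-0.4,0,0],
    [-1.1,-0.1,0,0],
    [0,0,0,0],
    [0,0,0,0]
  ]
}}

```text
t: 16.93
tcp_pos: [0.484, 0.0814, 0.1317]
ee_rot: [0.706, 0.708, -0.0, 0.001]
ft_force: [-3.0, -1.5, 7.8]
grip_width: 0.0172
grasp_force: 27.0
```

```bash
cd .;python3 -c "from h import *;rep()"
```

```text
t 16.93 knob ang -178.6 r 0.066 z 0.1317 grip 0.0172 F [-3.  -1.5  7.8]
side [338.39 181.06] [12, 12, 10, 9, 66] z~ 0.1761
wrist [554.44 358.3 ] [49, 54, 102, 82, 4399] z~ 0.1731
```

Call:
{"method": "apply_moves", "body": {
  "targets": [
    [-1.1,0.1,0,0],
    [-1.1,0.3,0,0],
    [0,0,0,0],
    [0,0,0,0]
  ]
}}

```text
t: 17.37
tcp_pos: [0.4892, 0.0591, 0.1318]
ee_rot: [0.706, 0.708, 0.0, 0.001]
ft_force: [-1.5, -1.7, 6.5]
grip_width: 0.0172
grasp_force: 26.9
```

```bash
cd .;python3 -c "from h import *;rep()"
```

```text
t 17.37 knob ang -158.6 r 0.0653 z 0.1318 grip 0.0172 F [-1.5 -1.7  6.5]
side [339.04 181.45] [13, 12, 9, 9, 55] z~ 0.1749
wrist [540.8  295.22] [46, 50, 106, 95, 5878] z~ 0.177
```

Call:
{"method": "apply_moves", "body": {
  "targets": [
    [-1.0,0.5,0,0],
    [-0.9,0.7,0,0],
    [0,0,0,0],
    [0,0,0,0]
  ]
}}

```text
t: 17.8
tcp_pos: [0.5018, 0.04, 0.1318]
ee_rot: [0.706, 0.708, 0.0, 0.002]
ft_force: [-0.8, -3.1, 6.2]
grip_width: 0.017
grasp_force: 26.8
```

```bash
cd .;python3 -c "from h import *;rep()"
```

```text
t 17.8 knob ang -138.2 r 0.0646 z 0.1318 grip 0.017 F [-0.8 -3.1  6.2]
side none
wrist [483.1  215.86] [30, 40, 94, 89, 4904] z~ 0.1644
```

Call:
{"method": "apply_moves", "body": {
  "targets": [
    [-0.8,0.8,0,0],
    [-0.6,0.9,0,0],
    [0,0,0,0],
    [0,0,0,0]
  ]
}}

```text
t: 18.23
tcp_pos: [0.5195, 0.0267, 0.1318]
ee_rot: [0.706, 0.708, 0.001, 0.002]
ft_force: [0.6, -0.6, 5.3]
grip_width: 0.017
grasp_force: 26.7
```

```bash
cd .;python3 -c "from h import *;rep()"
```

```text
t 18.23 knob ang -118.4 r 0.064 z 0.1318 grip 0.017 F [ 0.6 -0.6  5.3]
side [339.65 186.53] [14, 18, 8, 8, 34] z~ 0.1593
wrist [426.06 169.43] [34, 42, 94, 92, 6184] z~ 0.1645
```

The drop came between knob angles 202° and 222°. The wrist view gives a cap z of about 0.164, down from 0.177. So the start is near 212°, and I turn forward from 242° to 212°-360°.

Call:
{"method": "apply_moves", "body": {
  "targets": [
    [0.62,-0.95,0,0],
    [0.77,-0.83,0,0],
    [0.9,-0.68,0,0],
    [1.01,-0.51,0,0],
    [1.08,-0.33,0,0],
    [1.12,-0.14,0,0],
    [1.13,0.06,0,0],
    [1.1,0.25,0,0]
  ]
}}

```text
t: 19.0
tcp_pos: [0.4869, 0.1045, 0.1318]
ee_rot: [0.706, 0.708, 0.001, 0.002]
ft_force: [1.9, -2.7, 5.2]
grip_width: 0.0166
grasp_force: 26.7
```

Call:
{"method": "apply_moves", "body": {
  "targets": [
    [1.04,0.44,0,0],
    [0.95,0.62,0,0],
    [0.83,0.77,0,0],
    [0.68,0.9,0,0],
    [0.51,1.01,0,0],
    [0.33,1.08,0,0],
    [0,0,0,0],
    [0,0,0,0]
  ]
}}

```text
t: 19.67
tcp_pos: [0.536, 0.1485, 0.1318]
ee_rot: [0.706, 0.708, 0.002, 0.002]
ft_force: [1.4, -0.4, 5.6]
grip_width: 0.0175
grasp_force: 26.8
```

```bash
cd .;python3 -c "from h import *;rep()"
```

```text
t 19.67 knob ang 102.1 r 0.0669 z 0.1318 grip 0.0175 F [ 1.4 -0.4  5.6]
side [337.95 186.86] [12, 18, 9, 9, 59] z~ 0.1584
wrist none
```

Call:
{"method": "apply_moves", "body": {
  "targets": [
    [0.14,1.12,0,0],
    [-0.06,1.13,0,0],
    [-0.25,1.1,0,0],
    [-0.44,1.04,0,0],
    [-0.62,0.95,0,0],
    [-0.77,0.83,0,0],
    [-0.9,0.68,0,0],
    [-1.01,0.51,0,0]
  ]
}}

```text
t: 20.43
tcp_pos: [0.6086, 0.1105, 0.1318]
ee_rot: [0.705, 0.709, 0.002, -0.0]
ft_force: [-1.8, 2.0, 7.2]
grip_width: 0.0173
grasp_force: 26.9
```

Call:
{"method": "apply_moves", "body": {
  "targets": [
    [-1.08,0.33,0,0],
    [-1.12,0.14,0,0],
    [-1.13,-0.06,0,0],
    [-1.1,-0.25,0,0],
    [-1.04,-0.44,0,0],
    [-0.95,-0.62,0,0],
    [0,0,0,0],
    [0,0,0,0]
  ]
}}

```text
t: 21.1
tcp_pos: [0.5996, 0.044, 0.1318]
ee_rot: [0.706, 0.708, 0.0, 0.002]
ft_force: [-0.4, -2.7, 6.3]
grip_width: 0.0172
grasp_force: 26.8
```

```bash
cd .;python3 -c "from h import *;rep()"
```

```text
t 21.1 knob ang -38.2 r 0.063 z 0.1318 grip 0.0172 F [-0.4 -2.7  6.3]
side [336.98 188.87] [11, 19, 10, 9, 46] z~ 0.1522
wrist [157.43 223.93] [70, 36, 88, 83, 5589] z~ 0.1569
```

Call:
{"method": "apply_moves", "body": {
  "targets": [
    [-0.83,-0.77,0,0],
    [-0.68,-0.9,0,0],
    [-0.51,-1.01,0,0],
    [-0.33,-1.08,0,0],
    [-0.14,-1.12,0,0],
    [0.06,-1.13,0,0],
    [0.25,-1.1,0,0],
    [0.44,-1.04,0,0]
  ]
}}

```text
t: 21.87
tcp_pos: [0.5188, 0.0271, 0.1318]
ee_rot: [0.706, 0.708, 0.001, 0.002]
ft_force: [2.6, -0.7, 5.6]
grip_width: 0.0175
grasp_force: 26.8
```

Call:
{"method": "apply_moves", "body": {
  "targets": [
    [0.62,-0.95,0,0],
    [0.77,-0.83,0,0],
    [0.9,-0.68,0,0],
    [0,0,0,0],
    [0,0,0,0],
    [0,0,0,0],
    [0,0,0,0]
  ]
}}

```text
t: 22.45
tcp_pos: [0.4932, 0.0511, 0.1317]
ee_rot: [0.706, 0.709, 0.001, 0.0]
ft_force: [-1.2, 1.3, 6.8]
grip_width: 0.0174
grasp_force: 26.9
```

```bash
cd .;python3 - <<'E'
from h import *
rep()
a=red("side")[-1];b=red("wrist")[-1]
cv2.imwrite("pics/e.png",np.hstack([cv2.resize(a[130:390,230:480],(308,320)),cv2.resize(b,(427,320))]))
E
```

```text
t 22.45 knob ang -150.7 r 0.0651 z 0.1317 grip 0.0174 F [-1.2  1.3  6.8]
side [338.12 189.53] [11, 20, 11, 9, 58] z~ 0.1501
wrist [492.63 242.69] [18, 32, 86, 80, 3955] z~ 0.1543
```

View pics/e.png

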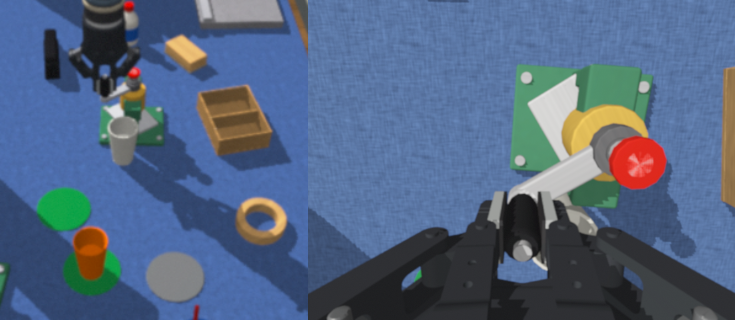

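The cap now reads 24.8 mm below its start in the side view. The knob is still gripped with 27 N, and both pots stand upright. Handing in.

```bash
cd .;python3 -c "from station import manip;print(manip.close_job())"
```

```text
the job is handed in; nothing more can be done
None
```

I handed the job in at about 22.5 s of robot time; no verdict came back. The orange pot stands upright on the right-hand green mat. The screw dropped when turned backward, then went one full turn forward and reads about 24.8 mm below its start. The knob is still gripped at about 27 N.

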